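# Clamp a copper tube in a swing-bolt coupler

### The job

Clamp the copper tube where it lies in the coupler's V seat: swing the hinged half over and press it down onto the tube, then swing the bolt up into the slot of the fork and push its barrel up the two ramps until it is wedged snug and holds by itself. The adjustment of the bolt differs every time, so feel for it: push the barrel inwards with about 15 N and stop there, since much less does not hold and much more crushes the thin tube. Leave the other things on the bench alone.

Things in the scene. Friction and masses are not known exactly. Their poses are not given: they have to be found in the camera images.
- coupler: Fixed steel tube coupler on a grey base plate 140 x 110 x 10 mm. Origin: underside of the plate, under the seat; z up, y along the seated tube, bolt on the -x side, hinge on the +x side. Tube axis at x 0, z 70 mm. Hinge pin of the upper half along y at (36, 0, 82) mm. Bolt pivot along y at (-40, 0, 31) mm, its height set anew each time within 2.5 mm. Saddle block 38 mm wide (y).
- half: Hinged upper half, starts open 1.6-1.9 rad, stiff 0.07 N m hinge. Origin on hinge pin, y along pin. Shut: axes match the coupler's, arm 30 mm wide along -x; flat block top at x -45 to -59, z 13 mm; fork beyond, to x -94: two steel prongs 9 mm wide, slot 12 mm between, tops are ramps that rise 0.35 towards the hinge, at x -76, z 12 mm. Opening turns it about +y. A rubber liner meets the tube.
- bolt (a joint): Angle of the swing bolt, rad: 0 upright, + leaning out to the coupler's -x, starts at 1.0-1.3, range -0.3 to 1.35; stiff pivot. Shank 8 mm; 70 mm from the pivot a steel barrel across it, along y, 14 mm thick, 40 mm long, 14 mm of stud above. Barrel gives up to 6 mm along the shank, on a 40 N/mm spring. On the ramps it meets them between about 0.18 and -0.08 rad and locks by friction.
- tube: Copper tube, 10.4 mm thick, 130 mm long, loose in the V seat. Origin: middle of its underside; y along it.
- marker: Marker pen, 131 mm long, lying on the bench; a bystander. Origin: middle of its underside.
- mug: Mug, 101 mm high, 78 mm wide, at the back; a bystander. Origin: centre of its underside.
- masking_tape: Roll of masking tape, 92 mm wide, 25 mm high, lying flat; a bystander. Origin: centre of its underside.

How it is judged:
By the outcome, as a careful person would: the job done as asked, in the order asked, and still so for the second after the job is handed in, with the robot touching nothing.
It also fails if it takes over 64 s, if anything falls off the work surface, if the arm or the gripper's body presses on something with over 40 N, if the wrist force passes 120 N, or if a joint passes its speed limit or range.

### The arm

A 6-joint arm with a two-finger parallel gripper is mounted at the origin on a cart in front of the work surface, level with it; the furniture and walls round the work are solid. World frame = base frame: x ahead of the robot, y to its left, z up, the work surface at z = 0. Lengths are in mm, angles in degrees, forces in N, time in s.
With the tool pointing down it reaches from about 300 to 850 mm from the base axis. Payload 4.2 kg.
Tool frame: the origin (TCP) lies at the very end of the fingers, on their centre line; the grasp point (between the pads) lies 19 mm behind it (env.grasp_offset is the distance from the TCP to the grasp point, in mm); z points along the fingers, y is the line along which they close (so a half turn about z gives the same grasp; the last joint's range is limited). The gripper opens to 91 mm and grips with 3 to 60 N. Pads are 32 mm wide; open, the fingers measure 118 mm over their backs; the gripper's body (76 mm by 178 mm) begins 60 mm behind the grasp point.
Start: joints at [-72.536, 18.312, 89.639, -0, 72.044, -1.146], TCP at [183.497, -544.951, 213.976] pointing down, gripper open.
Joint ranges: [-177.97, 177.97], [-48.28, 115.42], [12.27, 149.76], [-77.06, 257.06], [2.81, 150.46], [-146.56, 146.56]. Speed limits (degrees/s): [147.25, 147.25, 180, 180, 180, 180].

### API

Orientations are given as [roll, pitch, yaw] about the fixed x, y, z axes, in that order (R = Rz(yaw) Ry(pitch) Rx(roll)).
In Python, from workcell import env gives the robot as it stands. The module is installed in compiled form; this text tells all that it offers.
- The arm moves only by the tool send_rows, never from a script. Its argument "motion" is a list of rows, each an object of numbers: "tx", "ty", "tz": the shift along the tool's x, y, z in units of 500 mm (1.0 is 500 mm); "rx", "ry", "rz": the turn, a rotation vector about the tool's x, y, z in units of 30 degrees (1.0 is 30 degrees); "gripper": the closure, from -1 (fully open) to 1 (shut). In form: [{"tx": .., "ty": .., "tz": .., "rx": .., "ry": .., "rz": .., "gripper": ..}, ...]. A call has 1 to 12 rows; each row shifts and turns the commanded pose from where the row before left it, along the tool's axes as they then stand; what a row does not reach is not made up. A row lasts 1/8 s, in which the tool goes at most 62.5 mm and 10.7 degrees, less where a joint would pass 70% of its speed; a pose out of reach is approached as far as the arm can. A call with a number of a shift or a turn outside -1 to 1 is refused whole. A call with a gripper value outside its range is refused whole. The fingers move at their own pace and stop on an object; "grip_force" is the grip in N (left out, the last holds). Time passes only in rows, so rows that do not move let the fingers close. It gives the time, the measured TCP pose, the force, the opening and the grip force at its end, in the units of the state.
- env.state(): the state, without advancing time (a new reading comes with each control period).
- env.grab_frame(name): name is "side" or "top"; returns a dict with "frame" (420x560x3 uint8, red, green, blue), "vertical_fov" (degrees; the focal length in pixels is half the picture's height over the tangent of half this angle, whatever the lens; pixels are square), "cx", "cy" (the principal point, pixels), "rvec" (rotation vector, rad) and "tvec" (3), from world to camera coordinates, as OpenCV has them. Camera axes: x right, y down, z forward; pixel columns grow to the right and rows downward; lengths in mm; the calibration is good to about 2 mm. A picture is of the moment at which its call begins. There is no depth.
- env.job_done(): hands the job in; it is judged then, once.
The state is a dict: "time_s": time; "qpos": joint angles; "qvel": joint speeds; "effort": joint torques, N m; "ee_pos": TCP position; "ee_rot": TCP orientation; "force": force on the tool from outside, world axes, zero at the start; "torque": the same for the moment, N m; "gripper_width": finger opening in mm; "gripper_force": force on a finger pad.
Only numpy, scipy, OpenCV 4.12 (cv2) and the standard library are available. Lean on these libraries where they do the work, as an engineer would, in place of code of your own. Each camera call takes 0.05 s, during which the arm holds its last target. There are 200 camera calls.

## Working session

There is one attempt and no reset: what is moved stays moved. The work goes in short steps, Python scripts to look and compute and a tool call to move; the robot and the scene stay as the last step left them, time stands still between calls to the robot, and variables do not carry over. Pictures are saved under pics/ and viewed, at most 10 in all, crops included, and the job is handed in when it is done.

Besides the shell and the picture viewer there is one more tool, called as a command line: name --argument value ..., lists and objects as JSON in quotes. send_rows: Moves the arm, as the interface text tells. Shifts and turns lie within -1 to 1; 1 stands for 500 mm of shift or 30 degrees of turn. Its arguments: {"type":"object","properties":{"motion":{"type":"array"},"grip_force":{"type":"number"}},"required":["motion"]}

```bash
mkdir -p pics; cat > h.py <<'E'
import numpy as np, cv2
from scipy.spatial.transform import Rotation as R
from workcell import env
def grab(n,save=None):
    f=env.grab_frame(n)
    h=f['frame'].shape[0]; fl=h/2/np.tan(np.radians(f['vertical_fov'])/2)
    K=np.array([[fl,0,f['cx']],[0,fl,f['cy']],[0,0,1.]])
    if save: cv2.imwrite(f'pics/{save}.png',f['frame'][:,:,::-1])
    return f['frame'],K,cv2.Rodrigues(np.array(f['rvec'],float))[0],np.array(f['tvec'],float).ravel()
def proj(c,P):
    _,K,Rm,t=c
    q=(np.atleast_2d(P)@Rm.T+t)@K.T
    return q[:,:2]/q[:,2:]
def ray(c,uv):
    _,K,Rm,t=c
    d=Rm.T@np.linalg.solve(K,[uv[0],uv[1],1.]); return -Rm.T@t,d/np.linalg.norm(d)
def onz(c,uv,z):
    o,d=ray(c,uv); return o+d*(z-o[2])/d[2]
def tri(c1,a,c2,b):
    o1,d1=ray(c1,a);o2,d2=ray(c2,b)
    s=np.linalg.lstsq(np.c_[d1,-d2],o2-o1,rcond=None)[0]
    p,q=o1+s[0]*d1,o2+s[1]*d2
    return (p+q)/2,np.linalg.norm(p-q)
E
python3 - <<'E'
from h import *
for n in('side','top'):
    c=grab(n,n+'0'); print(n,c[1].round(1).tolist(),(-c[2].T@c[3]).round(),c[2].round(2).tolist())
print(env.state())
E
```

```text
side [[412.9, 0.0, 280.2], [0.0, 412.9, 219.7], [0.0, 0.0, 1.0]] [ 305. -375.  564.] [[0.94, -0.35, 0.02], [-0.18, -0.53, -0.83], [0.3, 0.77, -0.56]]
top [[449.6, 0.0, 281.1], [0.0, 449.6, 207.0], [0.0, 0.0, 1.0]] [374. 283. 956.] [[0.01, -1.0, -0.01], [-0.98, -0.01, -0.18], [0.18, 0.02, -0.98]]
{'time_s': 0.1, 'qpos': array([-7.25352447e+01,  1.83478026e+01,  8.96986380e+01, -1.70313676e-03,
        7.20445907e+01, -1.14589049e+00]), 'qvel': array([-0.02849465, -0.06837036, -0.05590352,  0.03862701, -0.02144989,
       -0.02008381]), 'effort': array([ 5.45096445e-04, -4.13333094e+01, -2.32509291e+01,  7.29640061e-02,
        4.21560800e-02, -5.43398346e-05]), 'ee_pos': array([ 183.35986362, -544.50649282,  213.21139151]), 'ee_rot': array([-1.79908954e+02, -2.01436558e-04,  1.86111719e+01]), 'force': array([ 0.73056048, -0.77042675, -0.06079606]), 'torque': array([-0.04363738,  0.00549972,  0.06432187]), 'gripper_force': 0.0, 'gripper_width': 91.24149246967143}
```

View pics/side0.png

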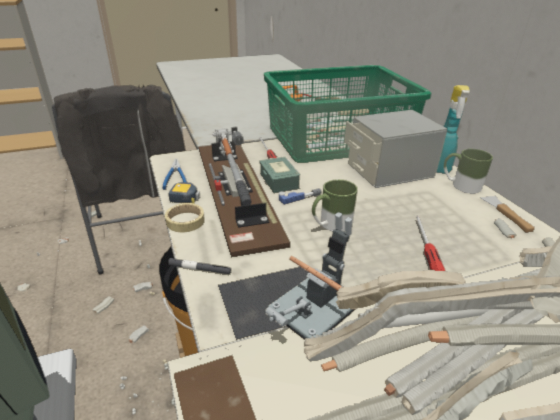

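View pics/top0.png

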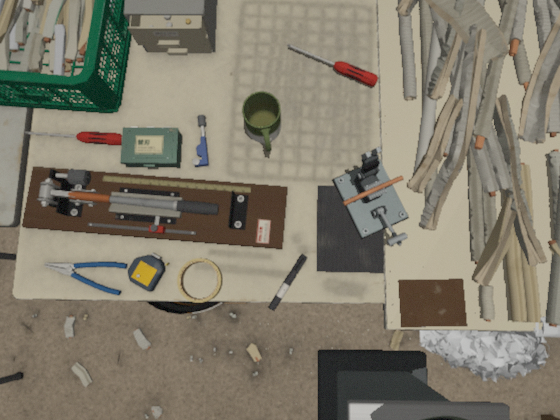

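The coupler is at about (310,300) in the side view and (370,195) in the top view. Its bolt points to lower right at (395,238), the half stands open at (370,160), and the mug is at (262,115). I'll crop closer.

```bash
python3 - <<'E'
import cv2
a=cv2.imread('pics/top0.png')[135:260,315:425]; b=cv2.imread('pics/side0.png')[220:350,250:365]
a=cv2.resize(a,(396,450),interpolation=cv2.INTER_CUBIC); b=cv2.resize(b,(398,450),interpolation=cv2.INTER_CUBIC)
cv2.imwrite('pics/crop0.png',cv2.hconcat([a,b]))
E
```

```text
(no output)
```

View pics/crop0.png

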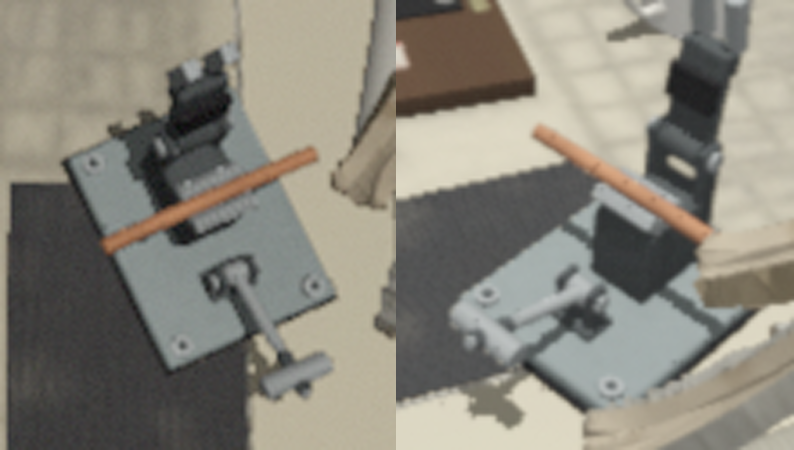

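The crop (3.6x) shows the plate corners (66,162), (170,370), (335,297), tube ends (107,246) and (315,154), barrel ends (268,385) and (330,360), and prong tips near (193,70) and (228,50). The side view agrees.

```bash
python3 - <<'E'
from h import *
c=grab('top'); s=grab('side')
T=lambda x,y:(315+x/3.6-.4,135+y/3.6-.4)
S=lambda x,y:(250+(x-396)/3.46-.4,220+y/3.46-.4)
L,B,Rr=[onz(c,T(*p),10)[:2] for p in((66,162),(170,370),(335,297))]
print(L,B,Rr,np.linalg.norm(L-B),np.linalg.norm(Rr-B))
print('center',(L+Rr)/2,'xdir',np.degrees(np.arctan2(*(L-B)[::-1])),'ydir',np.degrees(np.arctan2(*(B-Rr)[::-1]))-90)
a,b=[onz(c,T(*p),72)[:2] for p in((107,246),(315,154))]
print('tube',(a+b)/2,np.linalg.norm(a-b),np.degrees(np.arctan2(*(a-b)[::-1]))-90)
print('tube tri',tri(c,T(107,246),s,S(540,132)))
print('barrel',tri(c,T(268,385),s,S(464,310)),tri(c,T(330,360),s,S(500,345)))
print('prongs',tri(c,T(193,70),s,S(697,0)), tri(c,T(228,50),s,S(738,0)))
# check projected origin
E
```

```text
[606.28220426 186.90260042] [481.6960652 127.0869316] [525.98833859  29.22069474] 138.20137582718897 107.42255721432225
center [566.13527142 108.06164758] xdir 25.646358771975063 ydir 24.350542727305864
tube [570.17201759 112.44603291] 128.5800671651016 24.63906731495419
tube tri (array([541.242625  , 171.65914166,  75.10273529]), np.float64(3.088056915060966))
barrel (array([466.83994517,  80.90624903,  55.93003952]), np.float64(3.777762207336962)) (array([476.84701013,  48.67330349,  62.64283927]), np.float64(10.911834743316843))
prongs (array([612.21864574, 139.76445501, 166.39182574]), np.float64(8.09438465441515)) (array([622.65819212, 122.7567055 , 174.21032385]), np.float64(3.5687800829572534))
```

```bash
python3 - <<'E'
from h import *
c=grab('top'); s=grab('side')
def tube(cam,win):
    im=cv2.cvtColor(cam[0],cv2.COLOR_RGB2HSV); x0,y0,x1,y1=win
    m=cv2.inRange(im,(2,90,60),(18,255,255)); k=np.zeros_like(m);k[y0:y1,x0:x1]=m[y0:y1,x0:x1]
    n,l,st,_=cv2.connectedComponentsWithStats(k); j=1+np.argmax(st[1:,4])
    p=np.argwhere(l==j)[:,::-1].astype(np.float32)
    m0=p.mean(0);u,sv,v=np.linalg.svd(p-m0,full_matrices=False);t=(p-m0)@v[0]
    return m0+v[0]*t.min(),m0+v[0]*t.max(),len(p)
a,b,n=tube(c,(330,165,415,230)); e,f,n2=tube(s,(280,245,350,300))
print(a,b,n,e,f,n2)
A,B=onz(c,a,70),onz(c,b,70); print(A,B,np.linalg.norm(A-B),'mid',(A+B)/2, np.degrees(np.arctan2(*(A-B)[:2][::-1]))-90)
print('side z70',onz(s,e,70),onz(s,f,70))
T=lambda x,y:(315+x/3.6-.4,135+y/3.6-.4)
S=lambda x,y:(250+(x-396)/3.46-.4,220+y/3.46-.4)
print('stick',tri(c,T(335,187),s,S(700,265)))
# predicted feature pixels for candidate pose
o=np.array([568,110,0]);r=R.from_euler('z',25,degrees=True)
P=lambda q:r.apply(q)+o
for n,q in dict(barL=(-106,20,54),barR=(-106,-20,54),c1=(70,55,10),c2=(-70,55,10),c3=(-70,-55,10)).items():
    u=proj(c,P(q))[0];v=proj(s,P(q))[0];print(n,((u-[314.6,134.6])*3.6).round(),((v-[249.6,219.6])*3.46+[396,0]).round())
E
```

```text
[401.92505 176.83247] [343.07077 203.15819] 280 [290.3614 257.4188] [338.97653 287.6461 ] 243
[598.6089387   53.80294548  70.        ] [543.26873089 173.13509205  70.        ] 131.539727103139 mid [570.9388348  113.46901876  70.        ] -155.12051708247952
side z70 [540.90625951 178.77946257  70.        ] [589.72919195  75.37548134  70.        ]
stick (array([573.55430722,  47.09184618,  82.22221812]), np.float64(4.513587370491034))
barL [262. 395.] [460. 310.]
barR [327. 365.] [519. 356.]
c1 [ 62. 159.] [634. 175.]
c2 [165. 371.] [462. 298.]
c3 [333. 294.] [621. 418.]
```

```bash
cat >> h.py <<'E'
O=np.array([571.8,110.8,0.]); YAW=24.9; RC=R.from_euler('z',YAW,degrees=True)
def cur():
    st=env.state(); r=R.from_euler('xyz',st['ee_rot'],degrees=True)
    return st,RC.inv().apply(st['ee_pos']-O),r
def go(q,tilt=0):
    "tool-frame shift (units) from here to coupler point q, and turn; tilt>0: body leans to coupler -x"
    st,p,r=cur(); d=r.inv().apply(RC.apply(np.array(q)-p))/500
    rt=R.from_euler('xyz',[180,0,YAW],degrees=True)*R.from_euler('y',tilt,degrees=True)
    print('t',round(st['time_s'],2),'at',p.round(1),'F',RC.inv().apply(st['force']).round(1),'w',round(st['gripper_width'],1))
    print('  shift',d.round(4),'turn',((r.inv()*rt).as_rotvec(degrees=True)/30).round(4))
E
python3 -c "
from h import *
go((90,0,260))
print(R.from_euler('y',20,degrees=True).as_matrix()[:,2], (RC.inv()*R.from_euler('xyz',[180,0,YAW],degrees=True)*R.from_euler('y',20,degrees=True)).as_matrix()[:,2])"
```

```text
t 0.3 at [-628.3 -431.1  213.7] F [ 0.3  0.4 -0.2] w 90.9
  shift [ 1.3334 -1.0145 -0.0921] turn [-0.0011 -0.     -0.2096]
[0.34202014 0.         0.93969262] [ 3.42020143e-01 -1.15079156e-16 -9.39692621e-01]
```

send_rows --motion '[{"tz": -0.06, "rz": -0.1, "gripper": 1}, {"tz": -0.034, "rz": -0.1096, "gripper": 1}, {"tx": 0.072, "ty": -0.043, "gripper": 1}, {"tx": 0.072, "ty": -0.043, "gripper": 1}, {"tx": 0.072, "ty": -0.043, "gripper": 1}, {"tx": 0.072, "ty": -0.043, "gripper": 1}, {"tx": 0.072, "ty": -0.043, "gripper": 1}, {"tx": 0.072, "ty": -0.043, "gripper": 1}, {"tx": 0.072, "ty": -0.043, "gripper": 1}, {"tx": 0.072, "ty": -0.043, "gripper": 1}, {"tx": 0.072, "ty": -0.043, "gripper": 1}, {"tx": 0.072, "ty": -0.043, "gripper": 1}]'

```text
invalid input at $.motion[0]: expected keys tx, ty, tz, rx, ry, rz, gripper
```

send_rows --motion '[{"tx": 0.072, "ty": -0.043, "gripper": 1}, {"tx": 0.072, "ty": -0.043, "gripper": 1}, {"tx": 0.072, "ty": -0.043, "gripper": 1}, {"tx": 0.072, "ty": -0.043, "gripper": 1}, {"tx": 0.072, "ty": -0.043, "gripper": 1}, {"tx": 0.072, "ty": -0.043, "gripper": 1}, {"tx": 0.072, "ty": -0.043, "gripper": 1}, {"tx": 0.072, "ty": -0.043, "gripper": 1}, {"tx": 0.072, "ty": -0.043, "gripper": 1}, {"tx": 0.072, "ty": -0.043, "gripper": 1}, {"gripper": 1}, {"gripper": 1}]'

```text
invalid input at $.motion[0]: expected keys tx, ty, tz, rx, ry, rz, gripper
```

```bash
python3 -c "
from h import *
go((90,0,130))
a=grab('top')[0][110:260,305:430]; b=grab('side')[0][190:350,235:368]
cv2.imwrite('pics/c1.png',cv2.hconcat([cv2.resize(x,(399,480),interpolation=2)[:,:,::-1] for x in(a,b)]))"
```

```text
t 0.3 at [-628.3 -431.1  213.7] F [ 0.3  0.4 -0.2] w 90.9
  shift [ 1.3335 -1.0144  0.1679] turn [-0.0011 -0.     -0.2096]
```

View pics/c1.png

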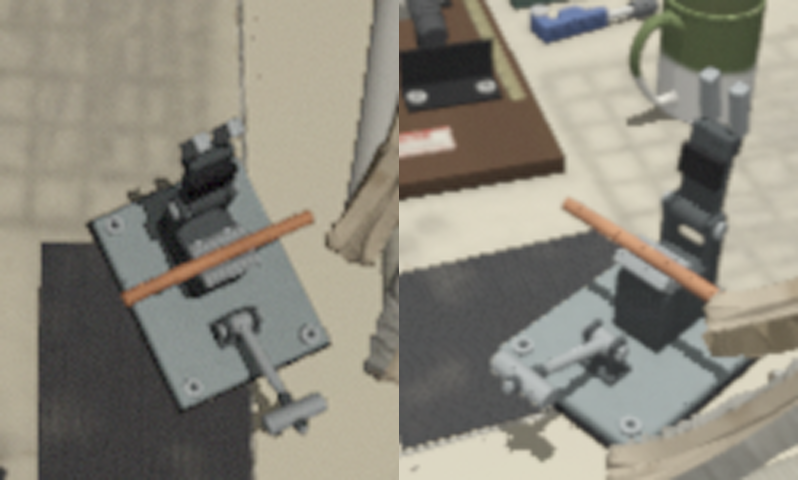

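The move was refused because every row needs all the keys. The picture shows the scene unchanged, with prong tips at about (200,140) and (236,128) in the top crop and (709,72) and (740,88) in the side crop.

send_rows --motion '[{"tx": 0, "ty": 0, "tz": -0.06, "rx": 0, "ry": 0, "rz": -0.1, "gripper": 1}, {"tx": 0, "ty": 0, "tz": -0.034, "rx": 0, "ry": 0, "rz": -0.11, "gripper": 1}, {"tx": 0.072, "ty": -0.043, "tz": 0, "rx": 0, "ry": 0, "rz": 0, "gripper": 1}, {"tx": 0.072, "ty": -0.043, "tz": 0, "rx": 0, "ry": 0, "rz": 0, "gripper": 1}, {"tx": 0.072, "ty": -0.043, "tz": 0, "rx": 0, "ry": 0, "rz": 0, "gripper": 1}, {"tx": 0.072, "ty": -0.043, "tz": 0, "rx": 0, "ry": 0, "rz": 0, "gripper": 1}, {"tx": 0.072, "ty": -0.043, "tz": 0, "rx": 0, "ry": 0, "rz": 0, "gripper": 1}, {"tx": 0.072, "ty": -0.043, "tz": 0, "rx": 0, "ry": 0, "rz": 0, "gripper": 1}, {"tx": 0.072, "ty": -0.043, "tz": 0, "rx": 0, "ry": 0, "rz": 0, "gripper": 1}, {"tx": 0.072, "ty": -0.043, "tz": 0, "rx": 0, "ry": 0, "rz": 0, "gripper": 1}, {"tx": 0.072, "ty": -0.043, "tz": 0, "rx": 0, "ry": 0, "rz": 0, "gripper": 1}, {"tx": 0.072, "ty": -0.043, "tz": 0, "rx": 0, "ry": 0, "rz": 0, "gripper": 1}]'

```text
time_s: 1.9
ee_pos: [420.1, -197.1, 261.1]
ee_rot: [180.0, -0.0, 24.9]
force: [1.0, -0.6, -1.0]
gripper_width: 0.7
gripper_force: 0.0
```

send_rows --motion '[{"tx": 0.072, "ty": -0.043, "tz": 0, "rx": 0, "ry": 0, "rz": 0, "gripper": 1}, {"tx": 0.072, "ty": -0.043, "tz": 0, "rx": 0, "ry": 0, "rz": 0, "gripper": 1}, {"tx": 0.072, "ty": -0.043, "tz": 0, "rx": 0, "ry": 0, "rz": 0, "gripper": 1}, {"tx": 0.072, "ty": -0.043, "tz": 0, "rx": 0, "ry": 0, "rz": 0, "gripper": 1}, {"tx": 0.072, "ty": -0.043, "tz": 0, "rx": 0, "ry": 0, "rz": 0, "gripper": 1}, {"tx": 0.072, "ty": -0.043, "tz": 0, "rx": 0, "ry": 0, "rz": 0, "gripper": 1}, {"tx": 0.072, "ty": -0.043, "tz": 0, "rx": 0, "ry": 0, "rz": 0, "gripper": 1}, {"tx": 0.072, "ty": -0.043, "tz": 0, "rx": 0, "ry": 0, "rz": 0, "gripper": 1}, {"tx": 0.072, "ty": -0.043, "tz": 0, "rx": 0, "ry": 0, "rz": 0, "gripper": 1}, {"tx": 0.072, "ty": -0.043, "tz": 0, "rx": 0, "ry": 0, "rz": 0, "gripper": 1}, {"tx": 0, "ty": 0, "tz": 0, "rx": 0, "ry": 0, "rz": 0, "gripper": 1}]'

```text
time_s: 3.28
ee_pos: [656.3, 150.7, 259.6]
ee_rot: [-180.0, 0.0, 25.1]
force: [-0.4, -1.1, 0.8]
gripper_width: 0.5
gripper_force: 0.0
```

```bash
python3 -c "
from h import *
go((90,0,135))
c=grab('top');s=grab('side')
T=lambda x,y:(305+x/3.19-.4,110+y/3.2-.4)
S=lambda x,y:(235+(x-399)/3-.4,190+y/3-.4)
for a,b in (((200,140),(709,72)),((236,128),(740,88))):
  p,e=tri(c,T(*a),s,S(*b));print('prong',RC.inv().apply(p-O),e)
print('mug',RC.inv().apply(onz(c,(262,110),100)-O))
"
```

```text
t 3.27 at [ 93.4   0.6 259.6] F [-0.8 -0.8  0.8] w 0.5
  shift [-0.0068  0.0014  0.2493] turn [-0.0011  0.0011  0.0058]
prong [ 50.44181508  11.46996224 176.21982991] 3.64285465266354
prong [ 48.97965081 -10.60630283 176.33657443] 2.002201144658731
mug [236.27430366 140.43744156 100.        ]
```

send_rows --motion '[{"tx": 0, "ty": 0, "tz": 0.084, "rx": 0, "ry": 0, "rz": 0, "gripper": 1}, {"tx": 0, "ty": 0, "tz": 0.084, "rx": 0, "ry": 0, "rz": 0, "gripper": 1}, {"tx": 0, "ty": 0, "tz": 0.084, "rx": 0, "ry": 0, "rz": 0, "gripper": 1}, {"tx": -0.018, "ty": 0, "tz": 0, "rx": 0, "ry": 0, "rz": 0, "gripper": 1}, {"tx": -0.018, "ty": 0, "tz": 0, "rx": 0, "ry": 0, "rz": 0, "gripper": 1}, {"tx": -0.014, "ty": 0, "tz": 0, "rx": 0, "ry": 0, "rz": 0, "gripper": 1}, {"tx": -0.014, "ty": 0, "tz": 0, "rx": 0, "ry": 0, "rz": 0, "gripper": 1}, {"tx": -0.014, "ty": 0, "tz": 0, "rx": 0, "ry": 0, "rz": 0, "gripper": 1}, {"tx": -0.014, "ty": 0, "tz": 0, "rx": 0, "ry": 0, "rz": 0, "gripper": 1}]'

```text
time_s: 4.5
ee_pos: [613.3, 128.7, 135.2]
ee_rot: [180.0, -0.0, 24.9]
force: [1.2, 0.8, 0.2]
gripper_width: 0.6
gripper_force: 0.6
```

send_rows --motion '[{"tx": -0.015, "ty": 0, "tz": 0.004, "rx": 0, "ry": 0, "rz": 0, "gripper": 1}, {"tx": -0.015, "ty": 0, "tz": 0.006, "rx": 0, "ry": 0, "rz": 0, "gripper": 1}, {"tx": -0.013, "ty": 0, "tz": 0.007, "rx": 0, "ry": 0, "rz": 0, "gripper": 1}, {"tx": -0.013, "ty": 0, "tz": 0.009, "rx": 0, "ry": 0, "rz": 0, "gripper": 1}, {"tx": 0, "ty": 0, "tz": 0, "rx": 0, "ry": 0, "rz": 0, "gripper": 1}]'

```text
time_s: 5.12
ee_pos: [587.1, 116.8, 121.0]
ee_rot: [-180.0, 0.1, 24.9]
force: [-0.6, 0.4, -0.1]
gripper_width: 0.7
gripper_force: 0.0
```

```bash
python3 -c "
from h import *
go((8+0,0,113),15)
a=grab('top')[0][110:260,305:430]; b=grab('side')[0][190:350,235:368]
cv2.imwrite('pics/c2.png',cv2.hconcat([cv2.resize(x,(399,480),interpolation=2)[:,:,::-1] for x in(a,b)]))"
```

```text
t 5.12 at [ 16.4  -1.  121. ] F [-0.4  0.7 -0.1] w 0.7
  shift [-0.0167 -0.002   0.0161] turn [-1.000e-03  5.048e-01 -1.000e-04]
```

View pics/c2.png

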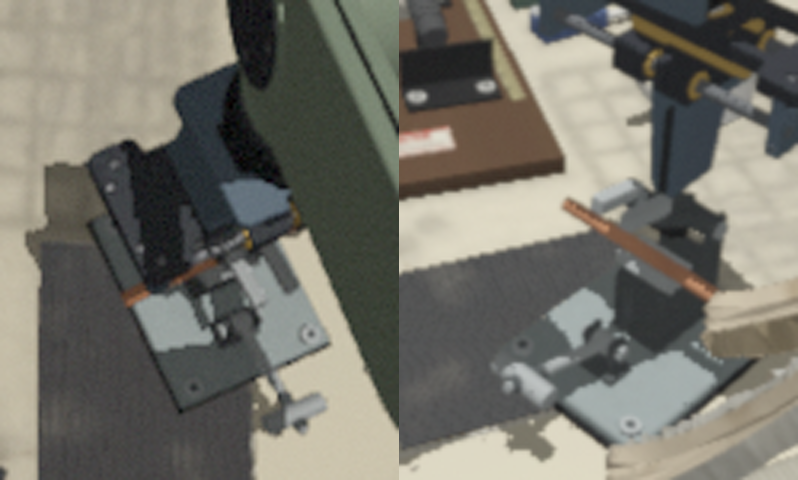

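The fork, at (615,190) in the side crop, has followed the fingertip at (665,195). The half stands about 0.5 rad open. I'll tilt the tool and press it down.

send_rows --motion '[{"tx": -0.006, "ty": 0, "tz": 0.005, "rx": 0, "ry": 0.168, "rz": 0, "gripper": 1}, {"tx": -0.006, "ty": 0, "tz": 0.005, "rx": 0, "ry": 0.168, "rz": 0, "gripper": 1}, {"tx": -0.006, "ty": -0.002, "tz": 0.005, "rx": 0, "ry": 0.168, "rz": 0, "gripper": 1}, {"tx": -0.005, "ty": 0, "tz": 0.006, "rx": 0, "ry": 0, "rz": 0, "gripper": 1}, {"tx": -0.005, "ty": 0, "tz": 0.006, "rx": 0, "ry": 0, "rz": 0, "gripper": 1}, {"tx": 0, "ty": 0, "tz": 0, "rx": 0, "ry": 0, "rz": 0, "gripper": 1}]'

```text
time_s: 5.98
ee_pos: [577.9, 113.4, 106.3]
ee_rot: [-180.0, -15.1, 24.9]
force: [0.1, -0.6, -0.7]
gripper_width: 0.5
gripper_force: 0.0
```

```bash
python3 -c "
from h import *
go((1.5,0,99),15)"
```

```text
t 5.97 at [  6.7  -0.2 106.3] F [-0.1 -0.6 -0.7] w 0.5
  shift [-0.0137 -0.0004  0.0114] turn [-0.0003 -0.0023  0.0009]
```

send_rows --motion '[{"tx": -0.006, "ty": 0, "tz": 0.004, "rx": 0, "ry": 0, "rz": 0, "gripper": 1}, {"tx": -0.006, "ty": 0, "tz": 0.004, "rx": 0, "ry": 0, "rz": 0, "gripper": 1}, {"tx": -0.002, "ty": 0, "tz": 0.0035, "rx": 0, "ry": 0, "rz": 0, "gripper": 1}, {"tx": 0, "ty": 0, "tz": 0, "rx": 0, "ry": 0, "rz": 0, "gripper": 1}]'

```text
time_s: 6.48
ee_pos: [574.9, 111.7, 101.8]
ee_rot: [179.9, -15.5, 24.9]
force: [0.6, 1.7, 10.0]
gripper_width: 0.3
gripper_force: 5.2
```

send_rows --motion '[{"tx": -0.0005, "ty": 0, "tz": 0.002, "rx": 0, "ry": 0, "rz": 0, "gripper": 1}, {"tx": 0, "ty": 0, "tz": 0, "rx": 0, "ry": 0, "rz": 0, "gripper": 1}, {"tx": 0, "ty": 0, "tz": 0, "rx": 0, "ry": 0, "rz": 0, "gripper": 1}]'

```text
time_s: 6.85
ee_pos: [575.0, 111.8, 101.6]
ee_rot: [179.9, -15.5, 24.9]
force: [-2.9, 1.6, 15.1]
gripper_width: 0.4
gripper_force: 7.8
```

send_rows --motion '[{"tx": -0.0005, "ty": 0, "tz": 0.002, "rx": 0, "ry": 0, "rz": 0, "gripper": 1}, {"tx": 0, "ty": 0, "tz": 0, "rx": 0, "ry": 0, "rz": 0, "gripper": 1}, {"tx": 0, "ty": 0, "tz": 0, "rx": 0, "ry": 0, "rz": 0, "gripper": 1}]'

```text
time_s: 7.22
ee_pos: [575.0, 111.8, 101.4]
ee_rot: [179.9, -15.6, 24.9]
force: [-4.8, 0.9, 20.8]
gripper_width: 0.5
gripper_force: 10.4
```

send_rows --motion '[{"tx": 0, "ty": 0, "tz": -0.03, "rx": 0, "ry": 0, "rz": 0, "gripper": 1}, {"tx": 0, "ty": 0, "tz": -0.07, "rx": 0, "ry": -0.26, "rz": 0, "gripper": 0.2}, {"tx": 0, "ty": 0, "tz": -0.05, "rx": 0, "ry": -0.26, "rz": 0, "gripper": -0.4}, {"tx": -0.08, "ty": 0, "tz": 0, "rx": 0, "ry": 0, "rz": 0, "gripper": -0.4}, {"tx": -0.1, "ty": 0, "tz": 0, "rx": 0, "ry": 0, "rz": 0, "gripper": -0.4}, {"tx": 0, "ty": 0, "tz": 0, "rx": 0, "ry": 0, "rz": 0, "gripper": -0.4}]'

```text
time_s: 7.98
ee_pos: [472.5, 65.1, 170.5]
ee_rot: [-180.0, 0.7, 24.9]
force: [0.2, 0.2, -0.1]
gripper_width: 47.5
gripper_force: 0.0
```

```bash
python3 -c "
from h import *
T=lambda x,y:(305+x/3.19-.4,110+y/3.2-.4)
S=lambda x,y:(235+(x-399)/3-.4,190+y/3-.4)
c=grab('top');s=grab('side')
for cam,uv in ((c,T(296,412)),(s,S(526,377))):
  o,d=ray(cam,uv);o=RC.inv().apply(o-O);d=RC.inv().apply(d);p=o-d*o[1]/d[1]
  k=np.linspace(900,1300,1) if 0 else None
  # nearest to barrel circle
  ph=np.linspace(.8,1.35,111);Q=np.c_[-40-70*np.sin(ph),0*ph,31+70*np.cos(ph)]
  e=np.linalg.norm(np.cross(Q-o,d),axis=1);print('phi',ph[e.argmin()],Q[e.argmin()],e.min())
print(tri(c,T(296,412),s,S(526,377)), RC.inv().apply(tri(c,T(296,412),s,S(526,377))[0]-O))
go((-106,0,100))
a=c[0][110:260,305:430]; b=s[0][190:350,235:368]
cv2.imwrite('pics/c3.png',cv2.hconcat([cv2.resize(x,(399,480),interpolation=2)[:,:,::-1] for x in(a,b)]))"
```

```text
phi 1.22 [-105.73695494    0.           55.05520224] 2.8191991443809785
phi 1.26 [-106.64632391    0.           52.40718359] 2.0262530291266776
(array([473.81471215,  64.01742233,  56.03978551]), np.float64(3.001271912416106)) [-108.57410947   -1.17854168   56.03978551]
t 8.07 at [-105.3   -0.3  171.2] F [0.  0.1 0. ] w 55.1
  shift [-0.0003 -0.0007  0.1424] turn [ 0.0006  0.0146 -0.0005]
```

View pics/c3.png

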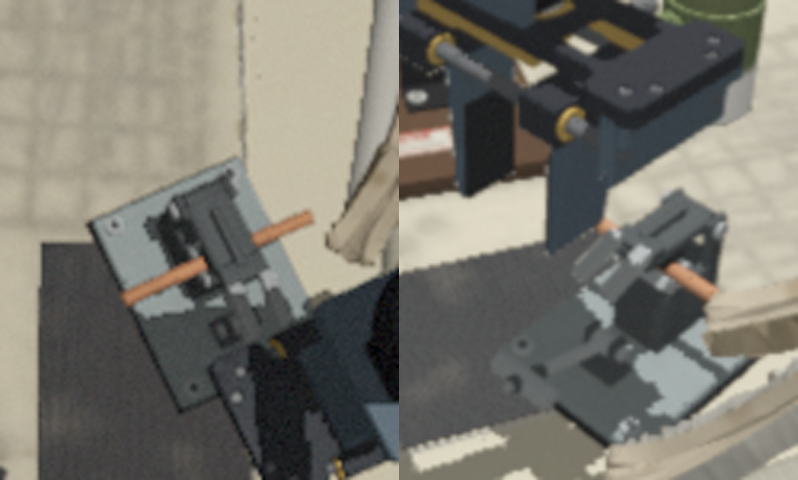

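The half is down over the tube, and the open gripper straddles the bolt. Next I'll grip the barrel by its ends.

send_rows --motion '[{"tx": -0.002, "ty": 0, "tz": 0.086, "rx": 0, "ry": 0, "rz": 0, "gripper": -0.3}, {"tx": 0, "ty": 0, "tz": 0.086, "rx": 0, "ry": 0, "rz": 0, "gripper": -0.3}, {"tx": 0, "ty": 0, "tz": 0.084, "rx": 0, "ry": 0, "rz": 0, "gripper": -0.3}, {"tx": 0, "ty": 0, "tz": 0, "rx": 0, "ry": 0, "rz": 0, "gripper": -0.2}, {"tx": 0, "ty": 0, "tz": 0, "rx": 0, "ry": 0, "rz": 0, "gripper": 0.6}, {"tx": 0, "ty": 0, "tz": 0, "rx": 0, "ry": 0, "rz": 0, "gripper": 0.6}, {"tx": 0, "ty": 0, "tz": 0, "rx": 0, "ry": 0, "rz": 0, "gripper": 0.6}, {"tx": 0, "ty": 0, "tz": 0, "rx": 0, "ry": 0, "rz": 0, "gripper": 0.6}]' --grip_force 25

```text
time_s: 9.07
ee_pos: [476.0, 65.7, 44.1]
ee_rot: [179.9, 0.3, 24.9]
force: [1.6, 2.2, 1.0]
gripper_width: 39.5
gripper_force: 25.0
```

```bash
python3 -c "
from h import *
go((-106,0,42))
print(env.state()['gripper_force'])
b=grab('side')[0][210:340,230:360]
cv2.imwrite('pics/c4.png',cv2.resize(b,(480,480),interpolation=2)[:,:,::-1])"
```

```text
t 9.07 at [-105.9   -0.5   44.1] F [2.3 1.3 1. ] w 39.5
  shift [-0.0002 -0.001   0.0041] turn [ 0.0018  0.0085 -0.0003]
25.00008076429367
```

View pics/c4.png

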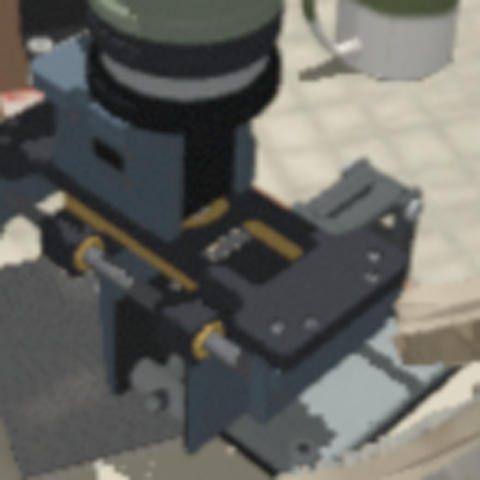

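The gripper holds the barrel at about (150,380), stud showing, with the opening at 39.5 mm. Next I'll swing it up the arc.

send_rows --motion '[{"tx": 0.0038, "ty": 0, "tz": -0.0091, "rx": 0, "ry": 0, "rz": 0, "gripper": 0.6}, {"tx": 0.0038, "ty": 0, "tz": -0.0091, "rx": 0, "ry": 0, "rz": 0, "gripper": 0.6}, {"tx": 0.0055, "ty": 0, "tz": -0.0089, "rx": 0, "ry": 0, "rz": 0, "gripper": 0.6}, {"tx": 0.0055, "ty": 0, "tz": -0.0089, "rx": 0, "ry": 0, "rz": 0, "gripper": 0.6}, {"tx": 0.0067, "ty": 0, "tz": -0.0081, "rx": 0, "ry": 0, "rz": 0, "gripper": 0.6}, {"tx": 0.0067, "ty": 0, "tz": -0.0081, "rx": 0, "ry": 0, "rz": 0, "gripper": 0.6}]'

```text
time_s: 9.88
ee_pos: [487.1, 71.4, 68.8]
ee_rot: [-180.0, 0.8, 24.9]
force: [-4.3, -3.9, -1.5]
gripper_width: 39.3
gripper_force: 25.0
```

send_rows --motion '[{"tx": 0.0078, "ty": 0, "tz": -0.0069, "rx": 0, "ry": 0, "rz": 0, "gripper": 0.6}, {"tx": 0.0078, "ty": 0, "tz": -0.0069, "rx": 0, "ry": 0, "rz": 0, "gripper": 0.6}, {"tx": 0.0088, "ty": 0, "tz": -0.0057, "rx": 0, "ry": 0, "rz": 0, "gripper": 0.6}, {"tx": 0.0088, "ty": 0, "tz": -0.0057, "rx": 0, "ry": 0, "rz": 0, "gripper": 0.6}, {"tx": 0.0063, "ty": 0, "tz": -0.0031, "rx": 0, "ry": 0, "rz": 0, "gripper": 0.6}, {"tx": 0.0063, "ty": 0, "tz": -0.0031, "rx": 0, "ry": 0, "rz": 0, "gripper": 0.6}, {"tx": 0, "ty": 0, "tz": 0, "rx": 0, "ry": 0, "rz": 0, "gripper": 0.6}]'

```text
time_s: 10.75
ee_pos: [507.7, 80.9, 85.7]
ee_rot: [-180.0, 0.8, 24.9]
force: [-8.6, -5.3, 10.2]
gripper_width: 39.4
gripper_force: 25.0
```

```bash
python3 -c "
from h import *
go((-67,0,84))"
```

```text
t 10.75 at [-70.7  -0.1  85.7] F [-10.1  -1.2  10.2] w 39.4
  shift [ 0.0075 -0.0002  0.0032] turn [-0.0003  0.0264  0.0015]
```

send_rows --motion '[{"tx": 0, "ty": 0, "tz": -0.004, "rx": 0, "ry": 0, "rz": 0, "gripper": 0.6}, {"tx": 0, "ty": 0, "tz": 0, "rx": 0, "ry": 0, "rz": 0, "gripper": 0.6}, {"tx": 0, "ty": 0, "tz": 0, "rx": 0, "ry": 0, "rz": 0, "gripper": 0.6}]'

```text
time_s: 11.12
ee_pos: [509.3, 81.6, 86.9]
ee_rot: [-180.0, 0.6, 24.9]
force: [-4.7, -2.9, 4.2]
gripper_width: 39.5
gripper_force: 25.0
```

```bash
python3 -c "
from h import *
go((-67,0,86))
b=grab('side')[0][210:340,250:350];a=grab('top')[0][135:260,325:425]
cv2.imwrite('pics/c5.png',cv2.hconcat([cv2.resize(x,(399,500),interpolation=2)[:,:,::-1] for x in(a,b)]))"
```

```text
t 11.12 at [-69.   -0.2  86.9] F [-5.5 -0.7  4.2] w 39.5
  shift [ 0.0041 -0.0003  0.0018] turn [-0.0001  0.0195  0.0008]
```

View pics/c5.png

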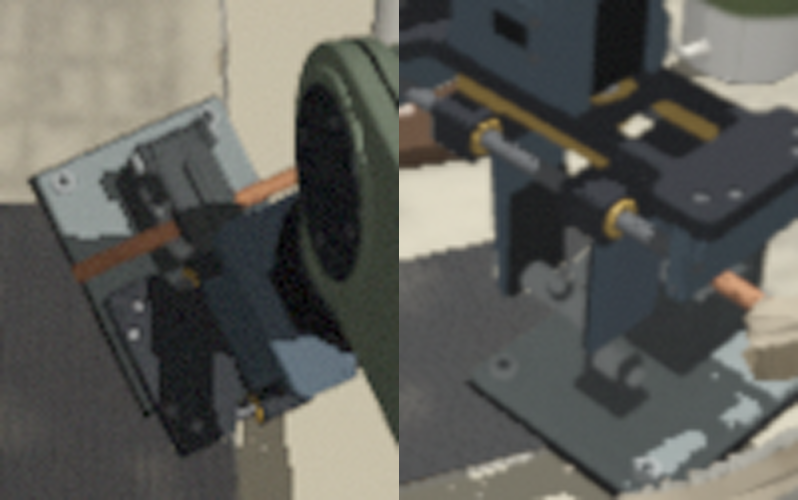

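The barrel, at (545,280) in the side half, is held in the gripper. The shank stands nearly upright above its pivot at (610,370).

send_rows --motion '[{"tx": 0.006, "ty": 0, "tz": -0.003, "rx": 0, "ry": 0, "rz": 0, "gripper": 0.6}, {"tx": 0.006, "ty": 0, "tz": -0.0025, "rx": 0, "ry": 0, "rz": 0, "gripper": 0.6}, {"tx": 0, "ty": 0, "tz": 0, "rx": 0, "ry": 0, "rz": 0, "gripper": 0.6}]'

```text
time_s: 11.6
ee_pos: [515.2, 84.3, 89.7]
ee_rot: [180.0, 0.5, 24.9]
force: [-3.7, -3.3, 4.5]
gripper_width: 39.9
gripper_force: 25.0
```

```bash
python3 -c "
from h import *
go((-60,0,90))"
```

```text
t 11.6 at [-62.5  -0.2  89.7] F [-4.7 -1.4  4.5] w 39.9
  shift [ 0.005  -0.0004 -0.0007] turn [0.0001 0.0182 0.0007]
```

send_rows --motion '[{"tx": 0, "ty": 0, "tz": 0, "rx": 0, "ry": 0, "rz": 0, "gripper": -0.2}, {"tx": 0, "ty": 0, "tz": 0, "rx": 0, "ry": 0, "rz": 0, "gripper": -0.2}, {"tx": -0.03, "ty": 0, "tz": 0, "rx": 0, "ry": 0, "rz": 0, "gripper": -0.2}, {"tx": -0.06, "ty": 0, "tz": 0, "rx": 0, "ry": 0, "rz": 0, "gripper": -0.2}, {"tx": -0.06, "ty": 0, "tz": -0.016, "rx": 0, "ry": 0, "rz": 0, "gripper": 0.65}, {"tx": 0, "ty": 0, "tz": 0, "rx": 0, "ry": 0, "rz": 0, "gripper": 0.65}, {"tx": 0, "ty": 0, "tz": 0, "rx": 0, "ry": 0, "rz": 0, "gripper": 0.65}]'

```text
time_s: 12.48
ee_pos: [448.3, 53.0, 98.1]
ee_rot: [180.0, 0.4, 24.9]
force: [0.5, 0.2, 0.3]
gripper_width: 27.8
gripper_force: 0.0
```

```bash
python3 -c "
from h import *
go((-80,0,98))
b=grab('side')[0][200:330,250:350];a=grab('top')[0][135:260,325:425]
cv2.imwrite('pics/c6.png',cv2.hconcat([cv2.resize(x,(400,520),interpolation=2)[:,:,::-1] for x in(cv2.resize(a,(100,130)),b)]))"
```

```text
t 12.47 at [-136.4   -0.4   98.1] F [ 0.6 -0.   0.3] w 27.8
  shift [ 0.1128 -0.0009 -0.0006] turn [ 0.001   0.0126 -0.0002]
```

View pics/c6.png

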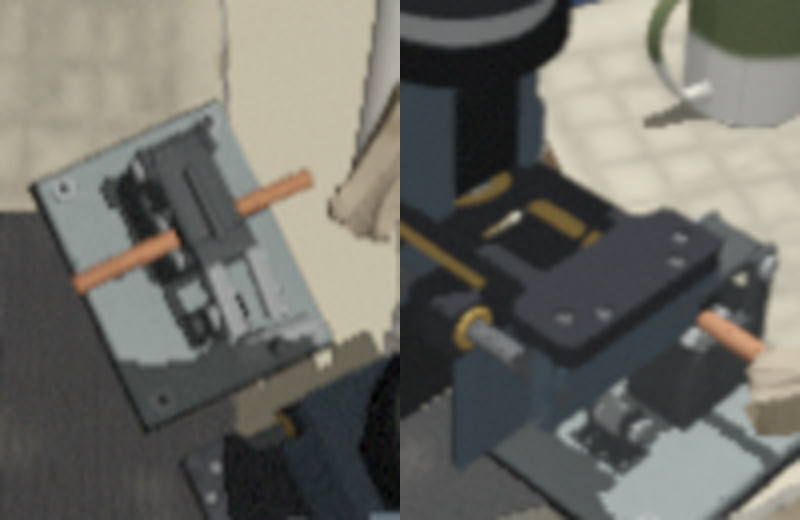

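The fork is shut over the tube, with its slot at about (250,285) in the top crop. The bolt stands in line with it, its barrel at about (277,327). I'll close the gripper to a 16 mm gap so it straddles the stud, then push inwards.

send_rows --motion '[{"tx": 0.04, "ty": 0, "tz": 0, "rx": 0, "ry": 0, "rz": 0, "gripper": 0.65}, {"tx": 0.04, "ty": 0, "tz": 0, "rx": 0, "ry": 0, "rz": 0, "gripper": 0.65}, {"tx": 0.008, "ty": 0, "tz": 0, "rx": 0, "ry": 0, "rz": 0, "gripper": 0.65}, {"tx": 0, "ty": 0, "tz": 0, "rx": 0, "ry": 0, "rz": 0, "gripper": 0.65}]'

```text
time_s: 13.08
ee_pos: [487.2, 71.5, 97.0]
ee_rot: [-180.0, 0.5, 24.9]
force: [-0.6, 0.2, 0.5]
gripper_width: 16.1
gripper_force: 0.0
```

send_rows --motion '[{"tx": 0.006, "ty": 0, "tz": 0, "rx": 0, "ry": 0, "rz": 0, "gripper": 0.65}, {"tx": 0.006, "ty": 0, "tz": 0, "rx": 0, "ry": 0, "rz": 0, "gripper": 0.65}, {"tx": 0.006, "ty": 0, "tz": 0, "rx": 0, "ry": 0, "rz": 0, "gripper": 0.65}, {"tx": 0, "ty": 0, "tz": 0, "rx": 0, "ry": 0, "rz": 0, "gripper": 0.65}]'

```text
time_s: 13.58
ee_pos: [495.9, 75.3, 97.4]
ee_rot: [180.0, 0.4, 24.9]
force: [-1.2, -0.4, 1.0]
gripper_width: 16.8
gripper_force: 0.5
```

```bash
python3 -c "
from h import *
go((-80,0,98))"
```

```text
t 13.57 at [-83.8  -0.3  97.4] F [-1.2  0.1  1. ] w 16.8
  shift [ 0.0076 -0.0005 -0.0012] turn [0.0003 0.015  0.0003]
```

send_rows --motion '[{"tx": 0.005, "ty": 0, "tz": 0, "rx": 0, "ry": 0, "rz": 0, "gripper": 0.65}, {"tx": 0.005, "ty": 0, "tz": 0, "rx": 0, "ry": 0, "rz": 0, "gripper": 0.65}, {"tx": 0, "ty": 0, "tz": 0, "rx": 0, "ry": 0, "rz": 0, "gripper": 0.65}]'

```text
time_s: 13.95
ee_pos: [500.6, 77.5, 97.3]
ee_rot: [180.0, 0.4, 24.9]
force: [-0.3, -0.0, -0.2]
gripper_width: 15.7
gripper_force: 0.3
```

send_rows --motion '[{"tx": 0.005, "ty": 0, "tz": -0.001, "rx": 0, "ry": 0, "rz": 0, "gripper": 0.65}, {"tx": 0.005, "ty": 0, "tz": 0, "rx": 0, "ry": 0, "rz": 0, "gripper": 0.65}, {"tx": 0, "ty": 0, "tz": 0, "rx": 0, "ry": 0, "rz": 0, "gripper": 0.65}]'

```text
time_s: 14.32
ee_pos: [505.2, 79.6, 97.8]
ee_rot: [180.0, 0.4, 24.9]
force: [0.2, -0.6, 0.7]
gripper_width: 16.0
gripper_force: 0.1
```

```bash
python3 -c "
from h import *
go((-70,0,98))"
```

```text
t 14.32 at [-73.5  -0.3  97.8] F [-0.  -0.6  0.7] w 16.0
  shift [ 0.0071 -0.0006 -0.0005] turn [0.0004 0.0144 0.0003]
```

```bash
python3 -c "
from h import *
c=grab('top')
for uv in ((394.2,213.6),(386.3,216.7),(402.5,210.7)):
  print('top bar',[RC.inv().apply(onz(c,uv,z)-O).round(1).tolist() for z in(90,98,104)])
for x in(-47,-55,-62.5): print(x,proj(c,O+RC.apply([[x,0,98],[x,20,98],[x,-20,98]])).round(1).tolist())
"
```

```text
top bar [[-61.6, -9.2, 90.0], [-62.0, -6.9, 98.0], [-62.3, -5.1, 104.0]]
top bar [[-60.8, 7.5, 90.0], [-61.2, 9.7, 98.0], [-61.5, 11.3, 104.0]]
top bar [[-63.1, -26.4, 90.0], [-63.5, -24.0, 98.0], [-63.8, -22.1, 104.0]]
-47 [[387.5, 208.0], [378.2, 212.2], [396.8, 203.9]]
-55 [[389.4, 211.8], [380.0, 216.0], [398.7, 207.6]]
-62.5 [[391.1, 215.3], [381.8, 219.5], [400.4, 211.1]]
```

send_rows --motion '[{"tx": 0.004, "ty": 0, "tz": 0, "rx": 0, "ry": 0, "rz": 0, "gripper": 0.65}, {"tx": 0, "ty": 0, "tz": 0, "rx": 0, "ry": 0, "rz": 0, "gripper": 0.65}]'

```text
time_s: 14.62
ee_pos: [506.5, 80.3, 97.7]
ee_rot: [180.0, 0.5, 24.9]
force: [0.1, -0.8, 1.3]
gripper_width: 16.0
gripper_force: 0.6
```

```bash
python3 -c "
from h import *
go((-70,0,98))
b=grab('side')[0][220:320,260:360];a=grab('top')[0][170:250,345:425]
cv2.imwrite('pics/c7.png',cv2.hconcat([cv2.resize(x,(400,400),interpolation=2)[:,:,::-1] for x in(a,b)]))"
```

```text
t 14.62 at [-72.1  -0.2  97.7] F [-0.3 -0.7  1.3] w 16.0
  shift [ 0.0041 -0.0004 -0.0006] turn [0.0001 0.0164 0.0004]
```

View pics/c7.png

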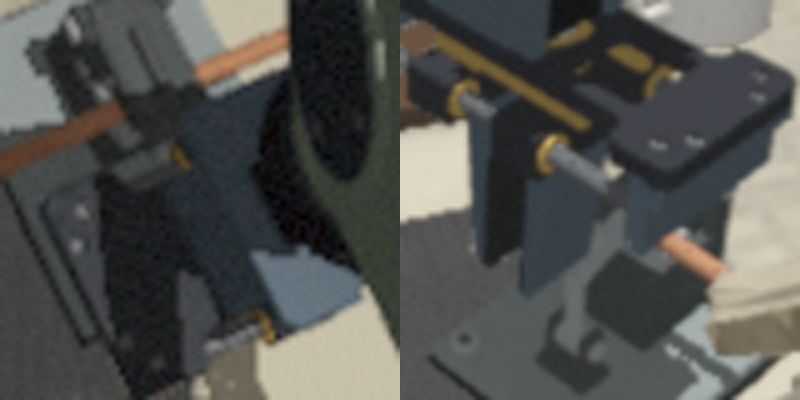

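The side half shows the shank rising from its pivot at (580,340) to about (615,185), nearly upright and ahead of the fingers. The barrel is therefore further in than I assumed. I'll check that with numbers.

```bash
python3 -c "
from h import *
s=grab('side')
for x,y in((615,185),(605,230),(578,320)):
  o,d=ray(s,(260+(x-400)/4-.4,220+y/4-.4));o=RC.inv().apply(o-O);d=RC.inv().apply(d);print((o-d*o[1]/d[1]).round(1))
"
```

```text
[-23.7   0.  109.6]
[-28.1   0.   87.1]
[-42.2   0.   43.6]
```

```bash
python3 -c "
from h import *
s=grab('side')
for ph in(.3,.15,0,-.25):
  q=[[-40-r*np.sin(ph),0,31+r*np.cos(ph)] for r in(0,30,50,70,91)]+[[-40-70*np.sin(ph),y,31+70*np.cos(ph)] for y in(-20,20)]
  print(ph,((proj(s,O+RC.apply(q))-[259.6,219.6])*4+[400,0]).round().tolist())
im=cv2.cvtColor(s[0],cv2.COLOR_RGB2GRAY)
for y in range(262,306,5): print(y,(y-220)*4,im[y,295:330].tolist())
"
```

```text
0.3 [[580.0, 338.0], [569.0, 301.0], [562.0, 275.0], [554.0, 248.0], [546.0, 218.0], [591.0, 272.0], [519.0, 225.0]]
0.15 [[580.0, 338.0], [576.0, 294.0], [574.0, 264.0], [571.0, 232.0], [569.0, 197.0], [608.0, 256.0], [536.0, 209.0]]
0 [[580.0, 338.0], [583.0, 288.0], [586.0, 254.0], [588.0, 219.0], [591.0, 180.0], [625.0, 242.0], [553.0, 196.0]]
-0.25 [[580.0, 338.0], [595.0, 282.0], [605.0, 243.0], [615.0, 203.0], [626.0, 161.0], [651.0, 226.0], [580.0, 181.0]]
262 168 [84, 96, 91, 68, 61, 70, 81, 90, 102, 112, 120, 121, 114, 106, 106, 115, 152, 178, 178, 157, 104, 51, 39, 40, 37, 38, 39, 41, 45, 49, 54, 56, 56, 50, 45]
267 188 [63, 63, 64, 62, 62, 62, 60, 61, 61, 63, 62, 61, 64, 69, 76, 88, 87, 68, 65, 65, 63, 63, 66, 70, 68, 66, 67, 64, 54, 51, 52, 47, 45, 50, 57]
272 208 [61, 63, 63, 62, 61, 62, 62, 61, 60, 62, 62, 63, 62, 60, 60, 54, 52, 56, 67, 84, 80, 73, 70, 70, 70, 71, 67, 68, 70, 68, 65, 63, 62, 62, 62]
277 228 [63, 62, 61, 61, 62, 64, 62, 63, 62, 63, 62, 62, 67, 85, 100, 100, 99, 99, 101, 102, 95, 77, 71, 70, 71, 70, 65, 63, 62, 62, 61, 64, 70, 87, 133]
282 248 [61, 63, 63, 61, 63, 61, 63, 62, 61, 61, 62, 67, 84, 102, 104, 102, 101, 101, 94, 82, 78, 86, 88, 78, 71, 68, 72, 86, 95, 95, 97, 108, 118, 136, 150]
287 268 [61, 63, 61, 61, 63, 66, 79, 90, 95, 102, 102, 103, 102, 99, 87, 67, 55, 53, 53, 51, 54, 52, 52, 53, 53, 53, 58, 66, 77, 90, 95, 83, 58, 55, 53]
292 288 [79, 86, 88, 89, 89, 93, 99, 103, 105, 103, 96, 75, 55, 53, 53, 50, 54, 52, 50, 53, 51, 54, 50, 53, 52, 52, 53, 52, 53, 53, 52, 53, 52, 52, 53]
297 308 [88, 89, 89, 85, 73, 69, 88, 104, 106, 104, 94, 67, 55, 51, 53, 51, 53, 50, 51, 52, 50, 52, 51, 50, 51, 51, 52, 52, 50, 51, 51, 52, 52, 53, 54]
302 328 [87, 75, 58, 68, 91, 103, 105, 104, 107, 105, 101, 91, 81, 67, 60, 68, 75, 68, 59, 54, 50, 51, 52, 50, 51, 49, 53, 51, 50, 50, 52, 54, 67, 112, 154]
```

The shank reads φ ≈ 0.1–0.15, so contact is close. I'll go on in small steps.

send_rows --motion '[{"tx": 0.003, "ty": 0, "tz": 0, "rx": 0, "ry": 0, "rz": 0, "gripper": 0.65}, {"tx": 0, "ty": 0, "tz": 0, "rx": 0, "ry": 0, "rz": 0, "gripper": 0.65}, {"tx": 0, "ty": 0, "tz": 0, "rx": 0, "ry": 0, "rz": 0, "gripper": 0.65}]'

```text
time_s: 15.2
ee_pos: [507.0, 80.5, 97.7]
ee_rot: [-180.0, 0.6, 24.9]
force: [-4.9, -1.9, 4.0]
gripper_width: 16.1
gripper_force: 2.6
```

send_rows --motion '[{"tx": 0.003, "ty": 0, "tz": 0, "rx": 0, "ry": 0, "rz": 0, "gripper": 0.65}, {"tx": 0, "ty": 0, "tz": 0, "rx": 0, "ry": 0, "rz": 0, "gripper": 0.65}, {"tx": 0, "ty": 0, "tz": 0, "rx": 0, "ry": 0, "rz": 0, "gripper": 0.65}]'

```text
time_s: 15.58
ee_pos: [507.7, 80.9, 97.7]
ee_rot: [-180.0, 0.7, 24.9]
force: [-6.1, -3.0, 5.6]
gripper_width: 16.4
gripper_force: 3.5
```

send_rows --motion '[{"tx": 0.003, "ty": 0, "tz": 0, "rx": 0, "ry": 0, "rz": 0, "gripper": 0.65}, {"tx": 0, "ty": 0, "tz": 0, "rx": 0, "ry": 0, "rz": 0, "gripper": 0.65}, {"tx": 0, "ty": 0, "tz": 0, "rx": 0, "ry": 0, "rz": 0, "gripper": 0.65}]'

```text
time_s: 15.95
ee_pos: [508.1, 81.1, 97.7]
ee_rot: [-180.0, 0.8, 24.9]
force: [-8.4, -4.3, 7.8]
gripper_width: 15.8
gripper_force: 4.6
```

send_rows --motion '[{"tx": 0, "ty": 0, "tz": -0.0025, "rx": 0, "ry": 0, "rz": 0, "gripper": 0.65}, {"tx": 0, "ty": 0, "tz": 0, "rx": 0, "ry": 0, "rz": 0, "gripper": 0.65}, {"tx": 0, "ty": 0, "tz": 0, "rx": 0, "ry": 0, "rz": 0, "gripper": 0.65}]'

```text
time_s: 16.32
ee_pos: [508.6, 81.4, 98.1]
ee_rot: [-180.0, 0.8, 24.9]
force: [-5.8, -3.7, 1.0]
gripper_width: 15.7
gripper_force: 3.1
```

```bash
python3 -c "
from h import *
go((-70,0,98));print(RC.inv().apply(env.state()['torque']))"
```

```text
t 16.32 at [-69.7  -0.1  98.1] F [-6.8 -0.9  1. ] w 15.7
  shift [-0.0006 -0.0001  0.0003] turn [-0.0009  0.0251  0.0008]
[-0.14942563  1.12870121 -0.04713761]
```

send_rows --motion '[{"tx": 0.002, "ty": 0, "tz": -0.0008, "rx": 0, "ry": 0, "rz": 0, "gripper": 0.65}, {"tx": 0, "ty": 0, "tz": 0, "rx": 0, "ry": 0, "rz": 0, "gripper": 0.65}, {"tx": 0, "ty": 0, "tz": 0, "rx": 0, "ry": 0, "rz": 0, "gripper": 0.65}]'

```text
time_s: 16.7
ee_pos: [508.8, 81.5, 98.2]
ee_rot: [-180.0, 0.9, 24.9]
force: [-6.1, -4.8, 0.7]
gripper_width: 16.1
gripper_force: 3.7
```

send_rows --motion '[{"tx": 0.002, "ty": 0, "tz": -0.0008, "rx": 0, "ry": 0, "rz": 0, "gripper": 0.65}, {"tx": 0, "ty": 0, "tz": 0, "rx": 0, "ry": 0, "rz": 0, "gripper": 0.65}, {"tx": 0, "ty": 0, "tz": 0, "rx": 0, "ry": 0, "rz": 0, "gripper": 0.65}]'

```text
time_s: 17.08
ee_pos: [509.0, 81.6, 98.3]
ee_rot: [-180.0, 1.0, 24.9]
force: [-7.2, -5.2, 0.5]
gripper_width: 15.7
gripper_force: 4.3
```

send_rows --motion '[{"tx": 0.002, "ty": 0, "tz": -0.0008, "rx": 0, "ry": 0, "rz": 0, "gripper": 0.65}, {"tx": 0, "ty": 0, "tz": 0, "rx": 0, "ry": 0, "rz": 0, "gripper": 0.65}, {"tx": 0, "ty": 0, "tz": 0, "rx": 0, "ry": 0, "rz": 0, "gripper": 0.65}]'

```text
time_s: 17.45
ee_pos: [509.3, 81.8, 98.5]
ee_rot: [-180.0, 1.0, 24.9]
force: [-8.6, -6.0, -0.4]
gripper_width: 15.9
gripper_force: 4.7
```

send_rows --motion '[{"tx": 0.003, "ty": 0, "tz": -0.0008, "rx": 0, "ry": 0, "rz": 0, "gripper": 0.65}, {"tx": 0, "ty": 0, "tz": 0, "rx": 0, "ry": 0, "rz": 0, "gripper": 0.65}, {"tx": 0, "ty": 0, "tz": 0, "rx": 0, "ry": 0, "rz": 0, "gripper": 0.65}]'

```text
time_s: 17.82
ee_pos: [509.8, 82.1, 98.6]
ee_rot: [-179.9, 1.2, 24.9]
force: [-8.7, -6.7, 1.1]
gripper_width: 15.7
gripper_force: 5.5
```

send_rows --motion '[{"tx": 0.002, "ty": 0, "tz": -0.0003, "rx": 0, "ry": 0, "rz": 0, "gripper": 0.65}, {"tx": 0, "ty": 0, "tz": 0, "rx": 0, "ry": 0, "rz": 0, "gripper": 0.65}, {"tx": 0, "ty": 0, "tz": 0, "rx": 0, "ry": 0, "rz": 0, "gripper": 0.65}]'

```text
time_s: 18.2
ee_pos: [509.9, 82.1, 98.6]
ee_rot: [-179.9, 1.3, 25.0]
force: [-10.3, -7.0, 1.6]
gripper_width: 15.9
gripper_force: 6.4
```

```bash
python3 -c "
from h import *
go((-70,0,98))"
```

```text
t 18.2 at [-68.2   0.1  98.6] F [-12.3  -2.    1.6] w 15.9
  shift [-0.0035  0.0001  0.0013] turn [-0.0022  0.0428  0.002 ]
```

send_rows --motion '[{"tx": 0.002, "ty": 0, "tz": -0.0003, "rx": 0, "ry": 0, "rz": 0, "gripper": 0.65}, {"tx": 0, "ty": 0, "tz": 0, "rx": 0, "ry": 0, "rz": 0, "gripper": 0.65}, {"tx": 0, "ty": 0, "tz": 0, "rx": 0, "ry": 0, "rz": 0, "gripper": 0.65}]'

```text
time_s: 18.58
ee_pos: [510.2, 82.3, 98.7]
ee_rot: [-179.9, 1.4, 25.0]
force: [-11.4, -8.4, 1.3]
gripper_width: 16.1
gripper_force: 7.0
```

```bash
python3 -c "
from h import *
go((-70,0,98));[grab('top') for _ in range(3)];go((-70,0,98))"
```

```text
t 18.57 at [-67.8   0.1  98.7] F [-13.9  -2.8   1.3] w 16.1
  shift [-0.0043  0.0002  0.0015] turn [-0.0024  0.0452  0.0021]
t 18.73 at [-67.8   0.1  98.7] F [-14.1  -3.    2.1] w 16.0
  shift [-0.0043  0.0002  0.0015] turn [-0.0022  0.0452  0.0022]
```

send_rows --motion '[{"tx": 0.0014, "ty": 0, "tz": -0.0003, "rx": 0, "ry": 0, "rz": 0, "gripper": 0.65}, {"tx": 0, "ty": 0, "tz": 0, "rx": 0, "ry": 0, "rz": 0, "gripper": 0.65}, {"tx": 0, "ty": 0, "tz": 0, "rx": 0, "ry": 0, "rz": 0, "gripper": 0.65}, {"tx": 0, "ty": 0, "tz": 0, "rx": 0, "ry": 0, "rz": 0, "gripper": 0.65}]'

```text
time_s: 19.23
ee_pos: [510.3, 82.4, 98.7]
ee_rot: [-179.9, 1.4, 25.0]
force: [-12.9, -9.3, 2.1]
gripper_width: 16.5
gripper_force: 7.6
```

```bash
python3 -c "
from h import *
go((-70,0,98))"
```

```text
t 19.23 at [-67.8   0.1  98.7] F [-15.6  -3.    2.1] w 16.5
  shift [-0.0044  0.0002  0.0016] turn [-0.0025  0.048   0.0022]
```

send_rows --motion '[{"tx": -0.006, "ty": 0, "tz": 0, "rx": 0, "ry": 0, "rz": 0, "gripper": 0.65}, {"tx": -0.008, "ty": 0, "tz": 0, "rx": 0, "ry": 0, "rz": 0, "gripper": 0.65}, {"tx": 0, "ty": 0, "tz": 0, "rx": 0, "ry": 0, "rz": 0, "gripper": 0.65}, {"tx": 0, "ty": 0, "tz": 0, "rx": 0, "ry": 0, "rz": 0, "gripper": 0.65}]'

```text
time_s: 19.73
ee_pos: [510.0, 82.1, 100.5]
ee_rot: [-180.0, 0.6, 24.9]
force: [-4.2, -2.9, -3.1]
gripper_width: 15.6
gripper_force: 2.2
```

```bash
python3 -c "
from h import *
go((-70,0,98.7))"
```

```text
t 19.73 at [-68.2  -0.  100.5] F [-5.1 -0.9 -3.1] w 15.6
  shift [-0.0036 -0.      0.0036] turn [-0.0008  0.0202  0.0005]
```

send_rows --motion '[{"tx": -0.006, "ty": 0, "tz": 0.002, "rx": 0, "ry": 0, "rz": 0, "gripper": 0.65}, {"tx": -0.004, "ty": 0, "tz": 0, "rx": 0, "ry": 0, "rz": 0, "gripper": 0.65}, {"tx": 0, "ty": 0, "tz": 0, "rx": 0, "ry": 0, "rz": 0, "gripper": 0.65}, {"tx": 0, "ty": 0, "tz": 0, "rx": 0, "ry": 0, "rz": 0, "gripper": 0.65}]'

```text
time_s: 20.23
ee_pos: [507.0, 80.3, 100.4]
ee_rot: [180.0, 0.4, 24.9]
force: [0.4, 0.2, 0.4]
gripper_width: 15.9
gripper_force: 0.0
```

```bash
python3 -c "
from h import *
go((-70,0,98.7))"
```

```text
t 20.23 at [-71.7  -0.4 100.4] F [0.4 0.  0.4] w 15.9
  shift [ 0.0033 -0.0007  0.0035] turn [0.0009 0.0129 0.0003]
```

send_rows --motion '[{"tx": 0.005, "ty": 0, "tz": 0.002, "rx": 0, "ry": 0, "rz": 0, "gripper": 0.65}, {"tx": 0.003, "ty": 0, "tz": 0, "rx": 0, "ry": 0, "rz": 0, "gripper": 0.65}, {"tx": 0, "ty": 0, "tz": 0, "rx": 0, "ry": 0, "rz": 0, "gripper": 0.65}, {"tx": 0, "ty": 0, "tz": 0, "rx": 0, "ry": 0, "rz": 0, "gripper": 0.65}]'

```text
time_s: 20.72
ee_pos: [509.8, 81.8, 98.9]
ee_rot: [180.0, 0.5, 24.9]
force: [-0.2, -1.2, 0.7]
gripper_width: 15.9
gripper_force: 0.3
```

```bash
python3 -c "
from h import *
go((-70,0,98.7))"
```

```text
t 20.73 at [-68.4  -0.2  98.9] F [-0.7 -1.   0.7] w 15.9
  shift [-0.0032 -0.0005  0.0005] turn [0.0002 0.0164 0.0003]
```

The barrel stayed wedged: light contact comes at the same place as before. I'll retreat clear and hand in.

send_rows --motion '[{"tx": -0.02, "ty": 0, "tz": 0, "rx": 0, "ry": 0, "rz": 0, "gripper": 0.65}, {"tx": -0.06, "ty": 0, "tz": 0, "rx": 0, "ry": 0, "rz": 0, "gripper": 0.65}, {"tx": -0.06, "ty": 0, "tz": -0.06, "rx": 0, "ry": 0, "rz": 0, "gripper": 0.65}, {"tx": -0.04, "ty": 0, "tz": -0.08, "rx": 0, "ry": 0, "rz": 0, "gripper": 0.65}, {"tx": 0, "ty": 0, "tz": 0, "rx": 0, "ry": 0, "rz": 0, "gripper": 0.65}, {"tx": 0, "ty": 0, "tz": 0, "rx": 0, "ry": 0, "rz": 0, "gripper": 0.65}]'

```text
time_s: 21.48
ee_pos: [428.4, 44.1, 169.5]
ee_rot: [180.0, 0.5, 24.9]
force: [-0.7, 0.1, -0.4]
gripper_width: 15.9
gripper_force: 0.0
```

```bash
python3 -c "
from h import *
a=grab('top')[0][140:225,335:410].astype(int)
for _ in range(8): b=grab('top')[0]
print('change',np.abs(b[140:225,335:410].astype(int)-a).max(2).mean())
go((-160,0,200)); print(env.job_done())"
```

```text
change 2.3860392156862744
t 21.93 at [-1.577e+02 -1.000e-01  1.694e+02] F [0.8 0.5 0.2] w 16.2
  shift [-0.0051 -0.0003 -0.0612] turn [-0.0004  0.0175  0.0007]
the job is handed in; nothing more can be done
None
```

The tube is clamped and the job is handed in at about 22 s: I pressed the half down, pushed the barrel in to about 15.6 N, and a light touch after backing off found it still wedged in place; no verdict was returned.

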